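# Sweep the rock chips into the catch pan and hold it up for hand-over

## Robot

A 7-joint arm with a two-finger parallel gripper is mounted at the origin on the work surface. World frame = base frame: x ahead of the robot, y to its left, z up, the work surface at z = 0. Lengths are in m, angles in rad, forces in N, time in s.
With the tool pointing down it reaches from about 0.425 to 0.925 m from the base axis. Payload 6.8 kg.
Tool frame: the origin (TCP) lies between the finger pads; the fingertips stand r.tcp_to_tips ahead of it and the grasp point (between the pads) lies 3 mm ahead of it (r.tcp_to_tips is the distance from the TCP to the fingertips, in m); z points along the fingers, y is the line along which they close (so a half turn about z gives the same grasp; the last joint's range is limited). The gripper opens to 85 mm and grips with 20 to 120 N. Pads are 22 mm wide; open, the fingers measure 114 mm over their backs; the gripper's body (76 mm by 85 mm) begins 54 mm behind the grasp point. The pads swing forward as they close: fully open they stand 13 mm farther back than shut.
Start: joints at [1.165, 0.477, 0.022, 1.555, -0.011, 1.109, -0.083], TCP at [0.198, -0.645, 0.253] pointing down, gripper open.
Joint ranges: [-2.96, 2.96], [-0.34, 2.1], [-1.41, 1.46], [0.24, 2.44], [-1.37, 4.51], [0.17, 1.92], [-2.96, 2.96]. Speed limits (rad/s): [2.39, 2.39, 3.14, 3.14, 3.14, 3.14, 3.14].

## Interface

Orientations are given as a rotation vector (axis times angle).
In Python, from bench import r gives the robot as it stands. The module is installed in compiled form; this text tells all that it offers.
- The arm moves only by the tool step_arm, never from a script. Its argument "moves" is a list of rows, each an object of numbers: "rx", "ry", "rz": the turn, a rotation vector about the tool's x, y, z in degrees; "dx", "dy", "dz": the shift along the tool's x, y, z in mm; "gripper": the opening, from -1 (shut) to 1 (fully open). In form: [{"rx": .., "ry": .., "rz": .., "dx": .., "dy": .., "dz": .., "gripper": ..}, ...]. A call has 1 to 20 rows; each row shifts and turns the commanded pose from where the row before left it, along the tool's axes as they then stand; what a row does not reach is not made up. A row lasts 1/8 s, in which the tool goes at most 62.5 mm and 10.7 degrees, less where a joint would pass 70% of its speed; a pose out of reach is approached as far as the arm can. A call is refused whole if a number of a shift passes 62.5 or a number of a turn 10.7, either way. A call with a gripper value outside its range is refused whole. The fingers move at their own pace and stop on an object; "grip_force" is the grip in N (left out, the last holds). Time passes only in rows, so rows that do not move let the fingers close. It gives the time, the measured TCP pose, the force, the opening and the grip force at its end, in the units of the state.
- r.get_obs(): the state, without advancing time (a new reading comes with each control period).
- r.grab_frame(name): name is "scene" or "side" or "wrist"; returns the picture (480x640x3 uint8, blue, green, red); there is no depth.
- r.camera_info(name): a dict with "mtx" (3x3 intrinsics, pixels), "rvec" (rotation vector, rad) and "tvec" (3), from world to camera coordinates, as OpenCV has them. Camera axes: x right, y down, z forward; pixel columns grow to the right and rows downward; lengths in m; the calibration is good to about 2 mm. A picture is of the moment at which its call begins: read the wrist's pose just before it. camera_info takes no time and is no camera call; for the wrist camera it gives the pose at the moment of the call.
- r.hand_in(): hands the job in; it is judged then, once.
The state is a dict: "clock": time; "joints": joint angles; "qvel": joint speeds; "tau": joint torques, N m; "tcp_pos": TCP position; "orientation": TCP orientation; "contact_force": force on the tool from outside, world axes, zero at the start; "moment": the same for the moment, N m; "grip_width": finger opening in m; "gripper_force": force on a finger pad.
Only numpy, scipy, OpenCV 4.12 (cv2) and the standard library are available. Lean on these libraries where they do the work, as an engineer would, in place of code of your own. Each camera call takes 0.05 s, during which the arm holds its last target. There are 200 camera calls.

## Task

With the white scraper block, wipe all three rock chips off the steel chipping plate into the catch pan at its open end; never let the gripper itself touch the chips. Stand the scraper upright back in its blue tray and let go of it, then lift the pan by its black handle and finish holding it level and still in the air, at least 10 cm above the bench with all the chips in it, so that I can take it from you. Never tip the pan, and leave the rest of the bench as it is.

Things in the scene. Friction and masses are not known exactly. Their poses are not given: they have to be found in the camera images.
- plate: Fixed stainless chipping plate, 130 (x) by 180 (y) mm, flat top 40 mm above the bench. Origin: on the bench under its centre. Lips 4 mm thick, 8 mm above the top, along both sides (122 mm clear between them) and the back (y = +90 mm). The chips start between y = -55 and +25 mm; the strip from there to the back lip is clear.
- plate_mouth (a point): Middle of the plate's open, lipless end, on the top edge (plate y = -90 mm, z = 40 mm), axes as the plate's: the chips go over this edge, along -y, into the pan.
- pan: Loose stainless catch pan, about 0.35 kg, 150 by 150 mm, rim 28 mm high, walls 3 mm. Origin: centre of its underside. It stands on the bench square against the plate's open end, its +y side to the plate, gap 2 to 7 mm, rim 12 mm below the plate's top. A fixed handle bar runs across its middle along its x, between flat posts at both side walls.
- pan_grip (a point): Centre of the black grip on the pan's handle, 88 mm above the pan's underside and over its centre; axes as the pan's. The grip is 70 long (x), 18 wide (y) and 24 mm tall, with free space around and below it.
- scraper: Loose white plastic scraper block, about 0.25 kg: a foot 104 long (x), 28 thick (y) and 28 mm tall, with a narrower upright grip on top, 52 long (x), 20 thick (y), up to 76 mm above the underside. Origin: centre of its underside. It starts standing in the blue tray, its long side along the tray's x. Either broad face of the foot (+y or -y) can push.
- tray: Fixed blue plastic tool tray on the bench, 180 (x) by 120 (y) mm outside, walls 4 mm thick and 14 mm high, floor 4 mm thick. Origin: on the bench under its centre. The scraper's place is the half at negative y (about y = -25 mm), the spatula's the half at positive y.
- chip1: Loose dark brown-grey rock chip on the plate, about 22 by 18 by 15 mm, 10 g, irregular, flat underside. Origin: its centre.
- chip2: Second rock chip, like chip1, about 20 by 19 by 16 mm. Origin: its centre.
- chip3: Third rock chip, like chip1, about 24 by 17 by 15 mm. Origin: its centre.
- spatula: Steel lab spatula 150 by 16 by 4 mm lying in the tray along the tray's x, about 30 mm beyond the tray's middle on the +y side. Leave it alone. Origin: its middle, underside.
- rock: The parent rock, dark, about 85 by 70 by 56 mm, standing beyond the plate. Leave it alone. Origin: centre of its underside.
- hammer: Hammer with blue handle, 240 mm long, lying across the bench beyond the pan. Leave it alone. Origin: middle, underside; the head is at its +x end.
- chisel: Dark steel chisel 152 mm long, 14 mm thick, lying across the bench between the robot and the plate. Leave it alone. Origin: middle, underside.
- jar_a: Clear glass jar with steel lid, 60 mm across, 75 mm tall, to the right of the pan. Leave it alone. Origin: centre of its underside.
- jar_b: Amber glass jar with white lid, 60 mm across, 75 mm tall, to the right of the pan. Leave it alone. Origin: centre of its underside.
- dish: Shallow glass dish, 84 mm across, 18 mm tall, beyond the tray. Leave it alone. Origin: centre of its underside.

How it is judged:
On the way, in this order (a step that is already met when the one before it is completed fails the run):
1. all three chips lie in the catch pan, which stands on the bench (x of chip1 in the frame of pan between -0.072 and 0.072 m and y of chip1 in the frame of pan between -0.072 and 0.072 m and z of chip1 in the frame of pan between 0 and 0.035 m and x of chip2 in the frame of pan between -0.072 and 0.072 m and y of chip2 in the frame of pan between -0.072 and 0.072 m and z of chip2 in the frame of pan between 0 and 0.035 m and x of chip3 in the frame of pan between -0.072 and 0.072 m and y of chip3 in the frame of pan between -0.072 and 0.072 m and z of chip3 in the frame of pan between 0 and 0.035 m and height (world z) of pan below 0.01 m), for 0.2 s.
2. the scraper stands upright in its blue tray again, let go (x of scraper in the frame of tray between -0.045 and 0.045 m and y of scraper in the frame of tray between -0.05 and 0.05 m and z of scraper in the frame of tray below 0.012 m and angle between scraper's own z axis and vertical below 0.12 rad and contact force between the arm and scraper below 0.05 N and linear speed of scraper below 0.02 m/s), for 0.2 s.
3. the pan has been lifted clear of the bench, level, with the chips in it (height (world z) of pan above 0.06 m and angle between pan's own z axis and vertical below 0.2 rad and x of chip1 in the frame of pan between -0.072 and 0.072 m and y of chip1 in the frame of pan between -0.072 and 0.072 m and z of chip1 in the frame of pan between 0 and 0.035 m and x of chip2 in the frame of pan between -0.072 and 0.072 m and y of chip2 in the frame of pan between -0.072 and 0.072 m and z of chip2 in the frame of pan between 0 and 0.035 m and x of chip3 in the frame of pan between -0.072 and 0.072 m and y of chip3 in the frame of pan between -0.072 and 0.072 m and z of chip3 in the frame of pan between 0 and 0.035 m), for 0.2 s.
At the end, for the whole second after the job is handed in: The gripper holds the pan in the air: underside at least 95 mm above the bench, within 0.10 rad (6 deg) of level, still (under 20 mm/s and 0.15 rad/s), resting on nothing else, the three chips inside it; the scraper stands upright (within 0.12 rad), released and at rest in its blue tray (all of step 2 and height (world z) of pan above 0.095 m and angle between pan's own z axis and vertical below 0.1 rad and linear speed of pan below 0.02 m/s and angular speed of pan below 0.15 rad/s and contact force between the fingers and pan above 1.5 N and contact force between pan and plate below 0.05 N and contact force between pan and scraper below 0.05 N and contact force between pan and tray below 0.05 N and contact force between pan and rock below 0.05 N and contact force between pan and jar_a below 0.05 N and contact force between pan and jar_b below 0.05 N and x of chip1 in the frame of pan between -0.072 and 0.072 m and y of chip1 in the frame of pan between -0.072 and 0.072 m and z of chip1 in the frame of pan between 0 and 0.035 m and x of chip2 in the frame of pan between -0.072 and 0.072 m and y of chip2 in the frame of pan between -0.072 and 0.072 m and z of chip2 in the frame of pan between 0 and 0.035 m and x of chip3 in the frame of pan between -0.072 and 0.072 m and y of chip3 in the frame of pan between -0.072 and 0.072 m and z of chip3 in the frame of pan between 0 and 0.035 m); the arm keeps its last pose, push and grip.
It fails at once if the gripper or arm touches a chip (contact force between any of the arm, the fingers and chip1 above 0.1 N or contact force between any of the arm, the fingers and chip2 above 0.1 N or contact force between any of the arm, the fingers and chip3 above 0.1 N).
It fails at once if the pan is tipped by more than 0.3 rad (angle between pan's own z axis and vertical above 0.3 rad).
It fails at once if a bystander is moved by more than 20 mm (the spatula 30 mm) or toppled (distance of any of rock, hammer, chisel, jar_a, jar_b, dish from where it was at the start of the episode above 0.02 m or distance of spatula from where it was at the start of the episode above 0.03 m or angle between any of jar_a, jar_b's own z axis and vertical above 0.5 rad).
It also fails if it takes over 64 s, if anything falls off the work surface, if the arm or the gripper's body presses on something with over 40 N, if the wrist force passes 120 N, or if a joint passes its speed limit or range.

## Working session

There is one attempt and no reset: what is moved stays moved. The work goes in short steps, Python scripts to look and compute and a tool call to move; the robot and the scene stay as the last step left them, time stands still between calls to the robot, and variables do not carry over. Pictures are saved under pics/ and viewed, at most 10 in all, crops included, and the job is handed in when it is done.

Besides the shell and the picture viewer there is one more tool, called after "Request:" as name(argument=value, ...) on one line, values as JSON. step_arm: Moves the arm, as the interface text tells. Its arguments: {"type":"object","properties":{"moves":{"type":"array","items":{"type":"object","properties":{"rx":{"type":"number"},"ry":{"type":"number"},"rz":{"type":"number"},"dx":{"type":"number"},"dy":{"type":"number"},"dz":{"type":"number"},"gripper":{"type":"number"}}}},"grip_force":{"type":"number"}},"required":["moves"]}

```bash
mkdir -p pics; python3 - <<'E'
from bench import r
import cv2
for n in("scene","side"):
    cv2.imwrite(f"pics/{n}0.png",r.grab_frame(n))
    i=r.camera_info(n);print(n,i)
o=r.get_obs();print(o,r.tcp_to_tips)
E
```

```text
scene {'mtx': array([[543.54786559,   0.        , 318.36438368],
       [  0.        , 543.54786559, 235.72184482],
       [  0.        ,   0.        ,   1.        ]]), 'rvec': array([ 1.6889516 ,  2.03472887, -0.68917575]), 'tvec': array([ 0.06247353, -0.40112562,  1.44416267])}
side {'mtx': array([[542.51430608,   0.        , 328.21838688],
       [  0.        , 542.51430608, 229.47137861],
       [  0.        ,   0.        ,   1.        ]]), 'rvec': array([ 0.88475585, -2.45410243,  1.18614827]), 'tvec': array([0.46897776, 0.2873514 , 0.991094  ])}
{'clock': 0.1, 'joints': array([ 1.16489667,  0.47766926,  0.02233781,  1.55634093, -0.01151789,
        1.10928045, -0.0831052 ]), 'qvel': array([ 0.00094304, -0.00281051,  0.00077009, -0.00472748, -0.00064931,
        0.00148552, -0.00063707]), 'tau': array([ 4.81658863e-03, -5.97759640e+01,  1.61373328e+00, -2.81955689e+01,
        1.28504485e-02,  5.02925541e-03,  2.22409142e-05]), 'tcp_pos': array([ 0.19791466, -0.64482471,  0.25246003]), 'orientation': array([-3.10530876e+00, -4.65845600e-01,  5.10915731e-04]), 'contact_force': array([0.32099056, 0.66286138, 0.57616349]), 'moment': array([-0.00836651, -0.02610385, -0.00261282]), 'gripper_force': 0.0, 'grip_width': 0.08494569683092475} 0.022
```

View pics/scene0.png

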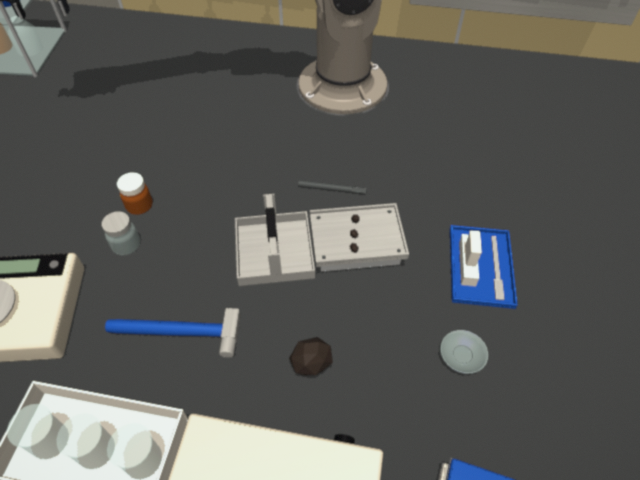

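View pics/side0.png

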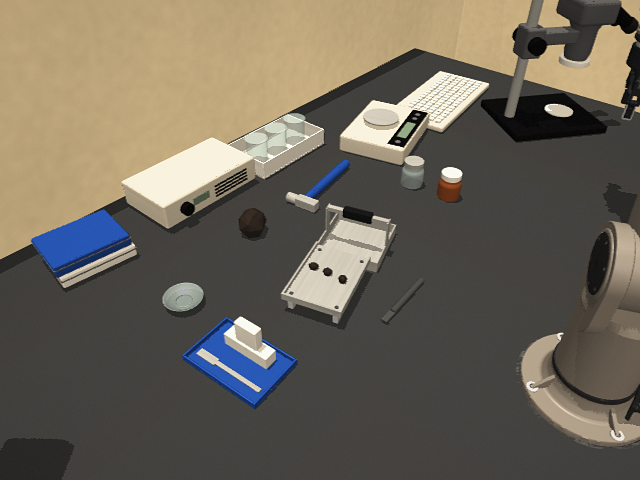

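The scene picture shows the pan near (274,247), plate (358,237), tray (483,265) with the scraper near (470,260), and the chips at (355,218), (354,234) and (354,248). I'll enlarge for corners.

```bash
python3 - <<'E'
import cv2
a=cv2.imread("pics/scene0.png");b=cv2.imread("pics/side0.png")
# scene crop origin (225,190) 300x100 scale 8/3 ; 
c=a[185:315,225:525];cv2.imwrite("pics/sc_c.png",cv2.resize(c,(800,347),interpolation=cv2.INTER_CUBIC))
c=b[200:410,180:400];cv2.imwrite("pics/si_c.png",cv2.resize(c,(616,588),interpolation=cv2.INTER_CUBIC))
E
```

```text
(no output)
```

View pics/sc_c.png

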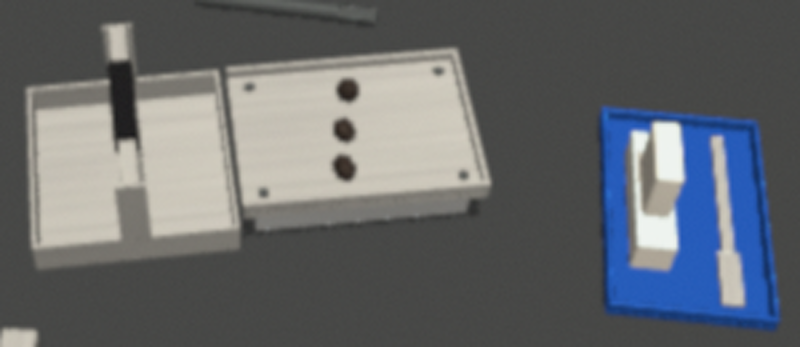

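View pics/si_c.png

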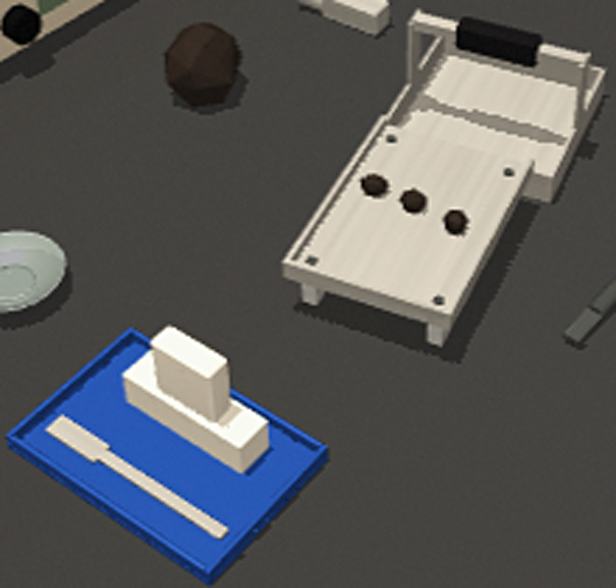

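Corners are clear in both crops: tray rim, scraper foot, plate lips, pan rim, black grip and chips. I'll fit the poses from these pixels.

```bash
cat > fit.py <<'E'
import numpy as np, cv2
from scipy.optimize import least_squares
from bench import r
C={n:r.camera_info(n) for n in("scene","side")}
M={"scene":(8/3,225,185),"side":(2.8,180,200)}
def px(n,p): s,a,b=M[n]; return (np.array(p)+.5)/s-.5+[a,b]
def proj(n,P): c=C[n]; return cv2.projectPoints(np.float64(P),c["rvec"],c["tvec"],c["mtx"],None)[0][:,0]
def fit(name,obs,x0):
    def f(v):
        c,s=np.cos(v[2]),np.sin(v[2]);e=[]
        for n,L in obs.items():
            P=[[v[0]+c*a-s*b,v[1]+s*a+c*b,z] for a,b,z,_ in L]
            e.append(proj(n,P)-[px(n,q[3]) for q in L])
        return np.concatenate(e).ravel()
    q=least_squares(f,x0,loss="soft_l1",x_scale=[.01,.01,.1]);print(name,q.x.round(4),"deg",np.degrees(q.x[2]).round(2),"err",f(q.x).reshape(-1,2).round(1).tolist())
    return q.x
E
python3 - <<'E'
from fit import *
h,k=.09,.06;z=.014
fit("tray",{"scene":[(-h,-k,z,(600,108)),(-h,k,z,(757,121)),(h,k,z,(777,316)),(h,-k,z,(607,306))],
"side":[(h,-k,z,(132,330)),(-h,-k,z,(327,450)),(-h,k,z,(211,575)),(h,k,z,(8,437))]},[.55,.2,0])
h,k=.052,.014;z=.032;g,j=.026,.01
fit("scraper",{"scene":[(-h,-k,z,(631,131)),(h,-k,z,(632,250)),(h,k,z,(675,253)),(-g,-j,.08,(653,122)),(-g,j,.08,(681,124))],
"side":[(h,k,z,(125,376)),(h,-k,z,(148,362)),(-h,-k,z,(268,425)),(-h,k,z,(243,443)),(-h,k,.004,(243,472)),(g,j,.08,(153,342)),(g,-j,.08,(172,327)),(-g,-j,.08,(229,365)),(-g,j,.08,(212,380))]},[.55,.2,0])
h,k=.065,.09;z=.048
fit("plate",{"scene":[(-h,-k,z-.008,(226,67)),(-h,k,z,(459,49)),(h,k,z,(489,184)),(h,-k,z,(243,207))],
"side":[(h,k,z,(285,265)),(-h,k,z,(449,317)),(-h,-k,z,(534,162)),(h,-k,z,(386,117))]},[.5,0,0])
h=.075;z=.028
fit("pan",{"scene":[(-h,-h,z,(27,88)),(-h,h,z,(220,71)),(h,h,z,(239,232)),(h,-h,z,(35,250)),(-.035,-.009,.1,(108,62)),(-.035,.009,.1,(132,62))],
"side":[(-h,-h,z,(604,68)),(-h,h,z,(552,178)),(.035,.009,.1,(459,26)),(-.035,.009,.1,(538,48))]},[.5,-.15,0])
for a,b in (((347,90),(374+81,222)),((344,130),(414,201)),((344,168),(374,185))):
    fit("chip",{"scene":[(0,0,.047,a)],"side":[(0,0,.047,b)]},[.5,0,0])
E
```

```text
tray [0.5217 0.3649 0.0665] deg 3.81 err [[0.2, -1.4], [-0.4, -1.0], [0.8, 0.7], [0.0, -2.0], [-0.3, -1.1], [0.9, -1.0], [-0.6, 0.2], [-0.9, -0.4]]
scraper [0.5225 0.3372 0.0664] deg 3.81 err [[-0.2, -0.6], [1.5, -2.4], [0.3, -2.1], [-0.7, -1.6], [-0.7, -1.4], [-0.7, -0.1], [1.3, -4.1], [-0.1, -1.3], [-1.0, 2.3], [-0.2, 1.4], [-1.5, -0.1], [-0.8, -1.3], [0.2, -2.1], [-1.1, -0.6]]
plate [0.5152 0.1135 0.278 ] deg 15.93 err [[0.7, 1.5], [-0.5, -0.5], [0.2, -0.4], [-0.2, -1.8], [-1.0, -0.8], [-0.0, 0.3], [0.8, -0.4], [-0.6, -0.2]]
pan [ 0.563  -0.0496  0.3042] deg 17.43 err [[0.1, 0.3], [-0.7, -0.0], [0.3, -1.3], [-0.9, -0.2], [-0.3, -0.7], [-0.0, -1.6], [-0.2, 0.7], [-0.6, 0.0], [-2.3, 0.2], [-1.3, -0.3]]
chip [0.4846 0.1033 0.    ] deg 0.0 err [[-0.0, -0.2], [-0.1, -0.1]]
chip [0.5226 0.1062 0.    ] deg 0.0 err [[-0.2, -0.4], [-0.4, 0.1]]
chip [0.5575 0.1116 0.    ] deg 0.0 err [[-0.1, -0.4], [-0.3, -0.1]]
```

Request:
step_arm(moves=[{"rz": 6.6,"gripper": 1},{"rz": 6.6},{"dx": 31,"dy": -33.4},{"dx": 31,"dy": -33.4},{"dx": 31,"dy": -33.4},{"dx": 31,"dy": -33.4},{"dx": 31,"dy": -33.4},{"dx": 31,"dy": -33.4},{"dx": 31,"dy": -33.4},{"dx": 31,"dy": -33.4},{"dx": 31,"dy": -33.4},{"dx": 31,"dy": -33.4},{"dx": 31,"dy": -33.4},{"dx": 31,"dy": -33.4},{"dx": 31,"dy": -33.4},{"dx": 31,"dy": -33.4}])

```text
invalid input at $.moves[0]: expected keys rx, ry, rz, dx, dy, dz, gripper
```

```bash
cat > go.py <<'E'
import sys,numpy as np
from scipy.spatial.transform import Rotation as R
from bench import r
def go(p,yaw):
    o=r.get_obs();A=R.from_rotvec(o["orientation"])
    T=R.from_euler("z",yaw,degrees=True)*R.from_euler("x",180,degrees=True)
    print("t",o["clock"].__round__(2),"tcp",o["tcp_pos"].round(4),"F",o["contact_force"].round(1),"grip",round(o["grip_width"],4),round(o["gripper_force"],1),"j",o["joints"].round(2))
    print("turn",np.degrees((A.inv()*T).as_rotvec()).round(2),"then shift mm (after turn)",(1000*T.inv().apply(np.array(p)-o["tcp_pos"])).round(1))
go([float(a) for a in sys.argv[1:4]],float(sys.argv[4]))
E
python3 go.py .5225 .3372 .16 3.81
```

```text
t 0.1 tcp [ 0.1979 -0.6448  0.2525] F [0.3 0.7 0.6] grip 0.0849 0.0 j [ 1.16  0.48  0.02  1.56 -0.01  1.11 -0.08]
turn [-0.09  0.02 13.25] then shift mm (after turn) [ 389.1 -958.3   92.5]
```

Request:
step_arm(moves=[{"rx": 0,"ry": 0,"rz": 6.6,"dx": 0,"dy": 0,"dz": 0,"gripper": 1},{"rx": 0,"ry": 0,"rz": 6.6,"dx": 0,"dy": 0,"dz": 0,"gripper": 1},{"rx": 0,"ry": 0,"rz": 0,"dx": 31,"dy": -33.4,"dz": 0,"gripper": 1},{"rx": 0,"ry": 0,"rz": 0,"dx": 31,"dy": -33.4,"dz": 0,"gripper": 1},{"rx": 0,"ry": 0,"rz": 0,"dx": 31,"dy": -33.4,"dz": 0,"gripper": 1},{"rx": 0,"ry": 0,"rz": 0,"dx": 31,"dy": -33.4,"dz": 0,"gripper": 1},{"rx": 0,"ry": 0,"rz": 0,"dx": 31,"dy": -33.4,"dz": 0,"gripper": 1},{"rx": 0,"ry": 0,"rz": 0,"dx": 31,"dy": -33.4,"dz": 0,"gripper": 1},{"rx": 0,"ry": 0,"rz": 0,"dx": 31,"dy": -33.4,"dz": 0,"gripper": 1},{"rx": 0,"ry": 0,"rz": 0,"dx": 31,"dy": -33.4,"dz": 0,"gripper": 1},{"rx": 0,"ry": 0,"rz": 0,"dx": 31,"dy": -33.4,"dz": 0,"gripper": 1},{"rx": 0,"ry": 0,"rz": 0,"dx": 31,"dy": -33.4,"dz": 0,"gripper": 1},{"rx": 0,"ry": 0,"rz": 0,"dx": 31,"dy": -33.4,"dz": 0,"gripper": 1},{"rx": 0,"ry": 0,"rz": 0,"dx": 31,"dy": -33.4,"dz": 0,"gripper": 1},{"rx": 0,"ry": 0,"rz": 0,"dx": 31,"dy": -33.4,"dz": 0,"gripper": 1},{"rx": 0,"ry": 0,"rz": 0,"dx": 31,"dy": -33.4,"dz": 0,"gripper": 1}])

```text
clock: 2.1
tcp_pos: [0.6001, -0.1484, 0.2529]
orientation: [-3.14, -0.106, 0.001]
contact_force: [0.3, -0.1, 0.1]
grip_width: 0.0855
gripper_force: 0.0
```

```bash
python3 go.py .5225 .3372 .16 3.81
```

```text
t 2.1 tcp [ 0.6001 -0.1484  0.2529] F [ 0.3 -0.1  0.1] grip 0.0855 0.0 j [ 0.27  0.39 -0.17  1.69  0.07  1.07 -1.43]
turn [-0.    0.04  0.04] then shift mm (after turn) [ -45.2 -489.7   92.9]
```

Request:
step_arm(moves=[{"rx": 0,"ry": 0,"rz": 0,"dx": -4.1,"dy": -44.5,"dz": 8.4,"gripper": 1},{"rx": 0,"ry": 0,"rz": 0,"dx": -4.1,"dy": -44.5,"dz": 8.4,"gripper": 1},{"rx": 0,"ry": 0,"rz": 0,"dx": -4.1,"dy": -44.5,"dz": 8.4,"gripper": 1},{"rx": 0,"ry": 0,"rz": 0,"dx": -4.1,"dy": -44.5,"dz": 8.4,"gripper": 1},{"rx": 0,"ry": 0,"rz": 0,"dx": -4.1,"dy": -44.5,"dz": 8.4,"gripper": 1},{"rx": 0,"ry": 0,"rz": 0,"dx": -4.1,"dy": -44.5,"dz": 8.4,"gripper": 1},{"rx": 0,"ry": 0,"rz": 0,"dx": -4.1,"dy": -44.5,"dz": 8.4,"gripper": 1},{"rx": 0,"ry": 0,"rz": 0,"dx": -4.1,"dy": -44.5,"dz": 8.4,"gripper": 1},{"rx": 0,"ry": 0,"rz": 0,"dx": -4.1,"dy": -44.5,"dz": 8.4,"gripper": 1},{"rx": 0,"ry": 0,"rz": 0,"dx": -4.1,"dy": -44.5,"dz": 8.4,"gripper": 1},{"rx": 0,"ry": 0,"rz": 0,"dx": -4.1,"dy": -44.5,"dz": 8.4,"gripper": 1},{"rx": 0,"ry": 0,"rz": 0,"dx": 0,"dy": 0,"dz": 0,"gripper": 1}])

```text
clock: 3.6
tcp_pos: [0.5189, 0.3404, 0.1599]
orientation: [-3.138, -0.117, 0.004]
contact_force: [-0.2, 0.2, 0.7]
grip_width: 0.085
gripper_force: 0.0
```

```bash
python3 go.py .5225 .3372 .065 3.81; python3 - <<'E'
from bench import r
import cv2,pickle
i=r.camera_info("wrist");im=r.grab_frame("wrist");cv2.imwrite("pics/w1.png",im);pickle.dump(i,open("w1.pkl","wb"))
E
```

```text
t 3.6 tcp [0.5189 0.3404 0.1599] F [-0.2  0.2  0.7] grip 0.085 0.0 j [-0.45  0.51 -0.31  1.76  0.18  0.91 -2.33]
turn [-0.11  0.13  0.44] then shift mm (after turn) [ 3.4  3.4 94.9]
```

View pics/w1.png

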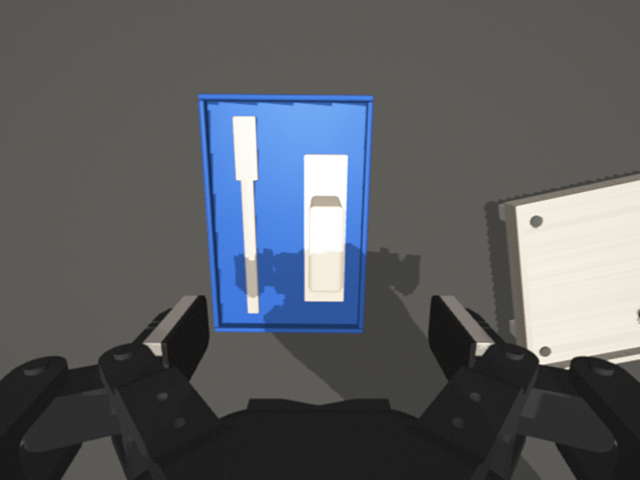

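The wrist view shows the scraper foot corners (305,155), (347,155), (344,301), (304,301), tray rim corners (200,97), (373,97), (362,331), (214,331), all undisturbed.

```bash
cat >> fit.py <<'E'
import pickle,os
M["wrist"]=(1,0,0)
def wrist(f): C["wrist"]=pickle.load(open(f,"rb"))
E
python3 - <<'E'
from fit import *
wrist("w1.pkl")
h,k=.052,.014;z=.032
fit("scraper",{"wrist":[(h,k,z,(305,155)),(h,-k,z,(347,155)),(-h,-k,z,(344,301)),(-h,k,z,(304,301))]},[.52,.33,0])
h,k=.09,.06;z=.014
fit("tray",{"wrist":[(h,k,z,(200,97)),(h,-k,z,(373,97)),(-h,-k,z,(362,331)),(-h,k,z,(214,331))]},[.52,.36,0])
E
python3 go.py .5225 .3372 .065 3.81
```

```text
scraper [0.524  0.3366 0.067 ] deg 3.84 err [[-0.3, -0.2], [0.3, 0.1], [-0.7, 0.2], [0.9, -0.1]]
tray [0.5225 0.3644 0.0636] deg 3.64 err [[-3.1, -2.4], [1.1, -0.3], [0.8, 4.4], [-0.4, 2.8]]
t 3.65 tcp [0.5203 0.3375 0.1601] F [-0.5  0.1 -0.4] grip 0.0855 0.0 j [-0.45  0.51 -0.31  1.76  0.19  0.91 -2.33]
turn [0.   0.09 0.26] then shift mm (after turn) [ 2.2  0.5 95.1]
```

Request:
step_arm(moves=[{"rx": 0,"ry": 0,"rz": 0,"dx": 2,"dy": 0.5,"dz": 25,"gripper": 1},{"rx": 0,"ry": 0,"rz": 0,"dx": 0,"dy": 0,"dz": 30,"gripper": 1},{"rx": 0,"ry": 0,"rz": 0,"dx": 0,"dy": 0,"dz": 25,"gripper": 1},{"rx": 0,"ry": 0,"rz": 0,"dx": 0,"dy": 0,"dz": 15,"gripper": 1},{"rx": 0,"ry": 0,"rz": 0,"dx": 0,"dy": 0,"dz": 0,"gripper": 1},{"rx": 0,"ry": 0,"rz": 0,"dx": 0,"dy": 0,"dz": 0,"gripper": -1},{"rx": 0,"ry": 0,"rz": 0,"dx": 0,"dy": 0,"dz": 0,"gripper": -1},{"rx": 0,"ry": 0,"rz": 0,"dx": 0,"dy": 0,"dz": 0,"gripper": -1},{"rx": 0,"ry": 0,"rz": 0,"dx": 0,"dy": 0,"dz": 0,"gripper": -1},{"rx": 0,"ry": 0,"rz": 0,"dx": 0,"dy": 0,"dz": 0,"gripper": -1},{"rx": 0,"ry": 0,"rz": 0,"dx": 0,"dy": 0,"dz": 0,"gripper": -1},{"rx": 0,"ry": 0,"rz": 0,"dx": 0,"dy": 0,"dz": 0,"gripper": -1}], grip_force=60)

```text
clock: 5.15
tcp_pos: [0.5239, 0.3357, 0.0664]
orientation: [-3.139, -0.106, -0.001]
contact_force: [-1.1, 0.2, 5.0]
grip_width: 0.0189
gripper_force: 62.1
```

```bash
python3 go.py .524 .3366 .065 3.84
```

```text
t 5.15 tcp [0.5239 0.3357 0.0664] F [-1.1  0.2  5. ] grip 0.0189 62.1 j [-0.47  0.63 -0.27  1.81  0.24  0.74 -2.37]
turn [-0.02 -0.03  0.03] then shift mm (after turn) [ 0.2 -0.9  1.4]
```

Request:
step_arm(moves=[{"rx": 0,"ry": 0,"rz": 0,"dx": 0,"dy": 0,"dz": -15,"gripper": -1},{"rx": 0,"ry": 0,"rz": 0,"dx": 0,"dy": 0,"dz": -40,"gripper": -1},{"rx": 0,"ry": 0,"rz": 0,"dx": 0,"dy": 0,"dz": -39,"gripper": -1},{"rx": 0,"ry": 0,"rz": 0,"dx": -5.7,"dy": 27.9,"dz": 0,"gripper": -1},{"rx": 0,"ry": 0,"rz": 0,"dx": -5.7,"dy": 27.9,"dz": 0,"gripper": -1},{"rx": 0,"ry": 0,"rz": 0,"dx": -5.7,"dy": 27.9,"dz": 0,"gripper": -1},{"rx": 0,"ry": 0,"rz": 0,"dx": -5.7,"dy": 27.9,"dz": 0,"gripper": -1},{"rx": 0,"ry": 0,"rz": 0,"dx": -5.7,"dy": 27.9,"dz": 0,"gripper": -1},{"rx": 0,"ry": 0,"rz": 0,"dx": -5.7,"dy": 27.9,"dz": 0,"gripper": -1},{"rx": 0,"ry": 0,"rz": -6.05,"dx": 0,"dy": 0,"dz": 0,"gripper": -1},{"rx": 0,"ry": 0,"rz": -6.05,"dx": 0,"dy": 0,"dz": 0,"gripper": -1},{"rx": 0,"ry": 0,"rz": 0,"dx": 0,"dy": 0,"dz": 0,"gripper": -1},{"rx": 0,"ry": 0,"rz": 0,"dx": 0,"dy": 0,"dz": 0,"gripper": -1}])

```text
clock: 6.78
tcp_pos: [0.5006, 0.1661, 0.16]
orientation: [3.112, 0.433, -0.0]
contact_force: [-0.9, 0.9, -2.4]
grip_width: 0.0191
gripper_force: 60.9
```

```bash
python3 go.py .5011 .1667 .104 15.95; python3 - <<'E'
from bench import r
import cv2,pickle
i=r.camera_info("wrist");im=r.grab_frame("wrist");cv2.imwrite("pics/w2.png",im);pickle.dump(i,open("w2.pkl","wb"))
E
```

```text
t 6.78 tcp [0.5006 0.1661 0.16  ] F [-0.9  0.9 -2.4] grip 0.0191 60.9 j [-0.16  0.37 -0.34  1.98  0.17  0.82 -1.89]
turn [ 0.    0.01 -0.1 ] then shift mm (after turn) [ 0.6 -0.5 56. ]
```

View pics/w2.png

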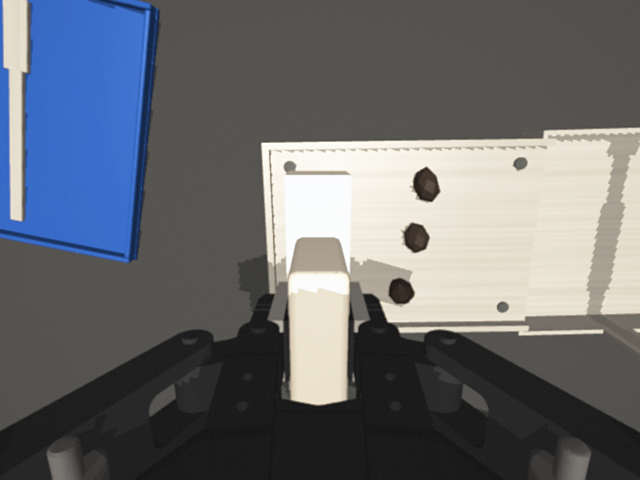

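The wrist view shows the plate with lip corners near (263,143), (548,140), (528,331), chips at (426,184), (416,237), (401,291), and the scraper held squarely and clear of the back lip.

```bash
python3 - <<'E'
from fit import *
wrist("w2.pkl")
h,k=.065,.09;z=.048
W=[(h,k,z,(263,143)),(h,-k,z,(548,140)),(-h,-k,z,(528,331))]
fit("plateW",{"wrist":W},[.515,.11,.28])
p=fit("plate",{"wrist":W,"scene":[(-h,k,z,(459,49)),(h,k,z,(489,184)),(h,-k,z,(243,207))],
"side":[(h,k,z,(285,265)),(-h,k,z,(449,317)),(-h,-k,z,(534,162)),(h,-k,z,(386,117))]},[.515,.11,.28])
for a in((426,184),(416,237),(401,291)):
    q=fit("chip",{"wrist":[(0,0,.047,a)]},[.5,.1,0]);d=q[:2]-p[:2];c,s=np.cos(p[2]),np.sin(p[2]);print("  in plate",c*d[0]+s*d[1],-s*d[0]+c*d[1])
fit("foot",{"wrist":[(.052,.014,.1256,(286,173)),(.052,-.014,.1256,(350,172))]},[.5,.166,.28])
E
```

```text
plateW [0.5166 0.1127 0.2891] deg 16.57 err [[-1.8, 0.1], [8.6, -0.6], [-0.1, 1.0]]
plate [0.5165 0.113  0.2888] deg 16.54 err [[-2.3, 0.1], [8.1, -0.5], [-0.7, 1.1], [-1.2, -0.4], [0.2, -0.3], [-0.1, -1.0], [-1.0, -0.9], [0.2, -0.3], [0.2, -1.1], [-1.4, -0.5]]
chip [0.5573 0.1118 0.    ] deg 0.0 err [[0.0, 0.0]]
  in plate 0.038860476087535206 -0.012775675659620723
chip [0.5231 0.1062 0.    ] deg 0.0 err [[0.0, 0.0]]
  in plate 0.004416594138930387 -0.008423503796600496
chip [0.4845 0.1031 0.    ] deg 0.0 err [[-0.0, -0.0]]
  in plate -0.03346076520604636 -0.00035432836872168784
foot [0.5016 0.1659 0.2919] deg 16.73 err [[-1.8, 0.0], [1.8, 0.0]]
```

Request:
step_arm(moves=[{"rx": 0,"ry": 0,"rz": -0.5,"dx": 2,"dy": 0,"dz": 0,"gripper": -1},{"rx": 0,"ry": 0,"rz": 0,"dx": 0,"dy": 0,"dz": 20,"gripper": -1},{"rx": 0,"ry": 0,"rz": 0,"dx": 0,"dy": 0,"dz": 20,"gripper": -1},{"rx": 0,"ry": 0,"rz": 0,"dx": 0,"dy": 0,"dz": 11,"gripper": -1},{"rx": 0,"ry": 0,"rz": 0,"dx": 0,"dy": 0,"dz": 5.5,"gripper": -1},{"rx": 0,"ry": 0,"rz": 0,"dx": 0,"dy": 0,"dz": 0,"gripper": -1},{"rx": 0,"ry": 0,"rz": 0,"dx": 0,"dy": 0,"dz": 0,"gripper": -1}])

```text
clock: 7.7
tcp_pos: [0.5032, 0.1669, 0.104]
orientation: [-3.109, -0.45, -0.002]
contact_force: [-0.2, 0.4, -2.7]
grip_width: 0.0196
gripper_force: 61.0
```

```bash
python3 go.py .5457 .0196 .1035 16.4
```

```text
t 7.7 tcp [0.5032 0.1669 0.104 ] F [-0.2  0.4 -2.7] grip 0.0196 61.0 j [-0.18  0.46 -0.32  2.01  0.22  0.71 -1.92]
turn [-0.01 -0.07  0.05] then shift mm (after turn) [ -0.8 153.3   0.5]
```

Request:
step_arm(moves=[{"rx": 0,"ry": 0,"rz": 0,"dx": 0,"dy": 6,"dz": 0.5,"gripper": -1},{"rx": 0,"ry": 0,"rz": 0,"dx": 0,"dy": 6,"dz": 0,"gripper": -1},{"rx": 0,"ry": 0,"rz": 0,"dx": 0,"dy": 6,"dz": 0,"gripper": -1},{"rx": 0,"ry": 0,"rz": 0,"dx": 0,"dy": 6,"dz": 0,"gripper": -1},{"rx": 0,"ry": 0,"rz": 0,"dx": 0,"dy": 6,"dz": 0,"gripper": -1},{"rx": 0,"ry": 0,"rz": 0,"dx": 0,"dy": 6,"dz": 0,"gripper": -1},{"rx": 0,"ry": 0,"rz": 0,"dx": 0,"dy": 6,"dz": 0,"gripper": -1},{"rx": 0,"ry": 0,"rz": 0,"dx": 0,"dy": 6,"dz": 0,"gripper": -1},{"rx": 0,"ry": 0,"rz": 0,"dx": 0,"dy": 6,"dz": 0,"gripper": -1},{"rx": 0,"ry": 0,"rz": 0,"dx": 0,"dy": 6,"dz": 0,"gripper": -1},{"rx": 0,"ry": 0,"rz": 0,"dx": 0,"dy": 6,"dz": 0,"gripper": -1},{"rx": 0,"ry": 0,"rz": 0,"dx": 0,"dy": 6,"dz": 0,"gripper": -1},{"rx": 0,"ry": 0,"rz": 0,"dx": 0,"dy": 6,"dz": 0,"gripper": -1},{"rx": 0,"ry": 0,"rz": 0,"dx": 0,"dy": 6,"dz": 0,"gripper": -1},{"rx": 0,"ry": 0,"rz": 0,"dx": 0,"dy": 6,"dz": 0,"gripper": -1},{"rx": 0,"ry": 0,"rz": 0,"dx": 0,"dy": 6,"dz": 0,"gripper": -1},{"rx": 0,"ry": 0,"rz": 0,"dx": 0,"dy": 6,"dz": 0,"gripper": -1},{"rx": 0,"ry": 0,"rz": 0,"dx": 0,"dy": 6,"dz": 0,"gripper": -1}])

```text
clock: 9.95
tcp_pos: [0.5335, 0.0627, 0.1029]
orientation: [-3.109, -0.45, -0.0]
contact_force: [-0.4, 0.7, -2.4]
grip_width: 0.0195
gripper_force: 61.0
```

```bash
python3 go.py .5457 .0196 .1035 16.4
```

```text
t 9.95 tcp [0.5335 0.0627 0.1029] F [-0.4  0.7 -2.4] grip 0.0195 61.0 j [ 0.01  0.47 -0.3   1.99  0.21  0.71 -1.71]
turn [ 0.   -0.    0.06] then shift mm (after turn) [-0.4 44.8 -0.6]
```

Request:
step_arm(moves=[{"rx": 0,"ry": 0,"rz": 0,"dx": 0,"dy": 5,"dz": 0,"gripper": -1},{"rx": 0,"ry": 0,"rz": 0,"dx": 0,"dy": 5,"dz": 0,"gripper": -1},{"rx": 0,"ry": 0,"rz": 0,"dx": 0,"dy": 5,"dz": 0,"gripper": -1},{"rx": 0,"ry": 0,"rz": 0,"dx": 0,"dy": 5,"dz": 0,"gripper": -1},{"rx": 0,"ry": 0,"rz": 0,"dx": 0,"dy": 5,"dz": 0,"gripper": -1},{"rx": 0,"ry": 0,"rz": 0,"dx": 0,"dy": 5,"dz": 0,"gripper": -1},{"rx": 0,"ry": 0,"rz": 0,"dx": 0,"dy": 5,"dz": 0,"gripper": -1},{"rx": 0,"ry": 0,"rz": 0,"dx": 0,"dy": 5,"dz": 0,"gripper": -1},{"rx": 0,"ry": 0,"rz": 0,"dx": 0,"dy": 4,"dz": 0,"gripper": -1},{"rx": 0,"ry": 0,"rz": 0,"dx": 0,"dy": 0,"dz": 0,"gripper": -1},{"rx": 0,"ry": 0,"rz": 0,"dx": 0,"dy": 0,"dz": 0,"gripper": -1},{"rx": 0,"ry": 0,"rz": 0,"dx": 0,"dy": 0,"dz": -30,"gripper": -1},{"rx": 0,"ry": 0,"rz": 0,"dx": 0,"dy": -30,"dz": -27,"gripper": -1},{"rx": 0,"ry": 0,"rz": 0,"dx": 0,"dy": -50,"dz": 0,"gripper": -1},{"rx": 0,"ry": 0,"rz": 0,"dx": 0,"dy": -40,"dz": 0,"gripper": -1},{"rx": 0,"ry": 0,"rz": 0,"dx": 0,"dy": -33,"dz": 0,"gripper": -1},{"rx": 0,"ry": 0,"rz": 6.3,"dx": 0,"dy": 0,"dz": 0,"gripper": -1},{"rx": 0,"ry": 0,"rz": 6.3,"dx": 0,"dy": 0,"dz": 0,"gripper": -1}])

```text
clock: 12.2
tcp_pos: [0.502, 0.1685, 0.1599]
orientation: [-3.14, -0.103, 0.0]
contact_force: [0.7, 0.5, -3.6]
grip_width: 0.0192
gripper_force: 61.0
```

```bash
python3 go.py .524 .3362 .16 3.84; python3 - <<'E'
from bench import r
import cv2,numpy as np
a=r.grab_frame("scene")[170:320,200:420];b=r.grab_frame("side")[180:330,270:420]
cv2.imwrite("pics/c3.png",np.hstack([cv2.resize(a,(440,300),interpolation=2),cv2.resize(b,(300,300),interpolation=2)]))
E
```

```text
t 12.2 tcp [0.502  0.1685 0.1599] F [ 0.7  0.5 -3.6] grip 0.0192 61.0 j [-0.18  0.37 -0.32  1.97  0.16  0.82 -2.09]
turn [-0.01  0.01 -0.08] then shift mm (after turn) [ 3.320e+01 -1.658e+02 -1.000e-01]
```

View pics/c3.png

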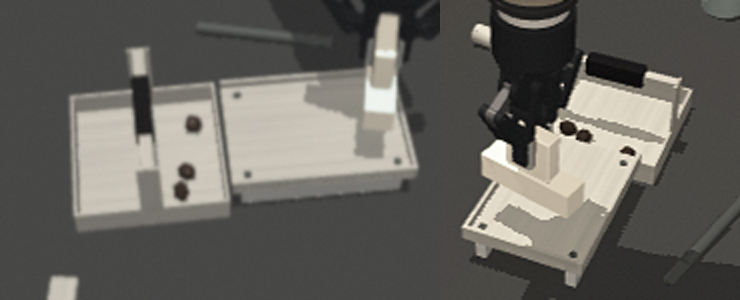

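The picture shows all three chips in the pan, at about (193,124), (187,171), (181,190) in the left crop, with the plate empty. Next I return the scraper.

Request:
step_arm(moves=[{"rx": 0,"ry": 0,"rz": 0,"dx": 5.5,"dy": -27.6,"dz": 0,"gripper": -1},{"rx": 0,"ry": 0,"rz": 0,"dx": 5.5,"dy": -27.6,"dz": 0,"gripper": -1},{"rx": 0,"ry": 0,"rz": 0,"dx": 5.5,"dy": -27.6,"dz": 0,"gripper": -1},{"rx": 0,"ry": 0,"rz": 0,"dx": 5.5,"dy": -27.6,"dz": 0,"gripper": -1},{"rx": 0,"ry": 0,"rz": 0,"dx": 5.5,"dy": -27.6,"dz": 0,"gripper": -1},{"rx": 0,"ry": 0,"rz": 0,"dx": 5.5,"dy": -27.6,"dz": 0,"gripper": -1},{"rx": 0,"ry": 0,"rz": 0,"dx": 0,"dy": 0,"dz": 30,"gripper": -1},{"rx": 0,"ry": 0,"rz": 0,"dx": 0,"dy": 0,"dz": 30,"gripper": -1},{"rx": 0,"ry": 0,"rz": 0,"dx": 0,"dy": 0,"dz": 20,"gripper": -1},{"rx": 0,"ry": 0,"rz": 0,"dx": 0,"dy": 0,"dz": 7,"gripper": -1},{"rx": 0,"ry": 0,"rz": 0,"dx": 0,"dy": 0,"dz": 4,"gripper": -1},{"rx": 0,"ry": 0,"rz": 0,"dx": 0,"dy": 0,"dz": 2,"gripper": -1},{"rx": 0,"ry": 0,"rz": 0,"dx": 0,"dy": 0,"dz": 0,"gripper": -1}])

```text
clock: 13.92
tcp_pos: [0.5246, 0.3353, 0.0675]
orientation: [-3.139, -0.106, -0.001]
contact_force: [0.0, -0.6, -2.3]
grip_width: 0.0191
gripper_force: 61.0
```

```bash
python3 go.py .524 .3362 .0664 3.84
```

```text
t 13.93 tcp [0.5246 0.3353 0.0675] F [ 0.  -0.6 -2.3] grip 0.0191 61.0 j [-0.45  0.63 -0.3   1.8   0.26  0.74 -2.39]
turn [-0.03 -0.05  0.02] then shift mm (after turn) [-0.5 -0.9  1.1]
```

Request:
step_arm(moves=[{"rx": 0,"ry": 0,"rz": 0,"dx": 0,"dy": 0,"dz": 1,"gripper": -1},{"rx": 0,"ry": 0,"rz": 0,"dx": 0,"dy": 0,"dz": 0.5,"gripper": -1},{"rx": 0,"ry": 0,"rz": 0,"dx": 0,"dy": 0,"dz": 0,"gripper": 0.5},{"rx": 0,"ry": 0,"rz": 0,"dx": 0,"dy": 0,"dz": 0,"gripper": 0.8},{"rx": 0,"ry": 0,"rz": 0,"dx": 0,"dy": 0,"dz": 0,"gripper": 0.8},{"rx": 0,"ry": 0,"rz": 0,"dx": 0,"dy": 0,"dz": 0,"gripper": 0.8},{"rx": 0,"ry": 0,"rz": 0,"dx": 0,"dy": 0,"dz": 0,"gripper": 0.8},{"rx": 0,"ry": 0,"rz": 0,"dx": 0,"dy": 0,"dz": -15,"gripper": 0.8},{"rx": 0,"ry": 0,"rz": 0,"dx": 0,"dy": 0,"dz": -40,"gripper": 0.8},{"rx": 0,"ry": 0,"rz": 0,"dx": 0,"dy": 0,"dz": -60,"gripper": 0.8},{"rx": 0,"ry": 0,"rz": 0,"dx": 0,"dy": 0,"dz": -30,"gripper": 0.8},{"rx": 0,"ry": 0,"rz": 0,"dx": 0,"dy": 0,"dz": 0,"gripper": 0.8}])

```text
clock: 15.42
tcp_pos: [0.5257, 0.3363, 0.2147]
orientation: [-3.136, -0.106, -0.009]
contact_force: [0.2, 0.7, 0.0]
grip_width: 0.0771
gripper_force: 0.0
```

```bash
python3 go.py .563 -.0496 .19 16.4; python3 - <<'E'
from bench import r
import cv2,numpy as np,pickle
a=r.grab_frame("scene");pickle.dump(r.camera_info("wrist"),open("w4.pkl","wb"));b=r.grab_frame("wrist")
cv2.imwrite("pics/sc4.png",a)
a=a[195:325,220:530]
cv2.imwrite("pics/c4.png",np.vstack([cv2.resize(a,(640,268),interpolation=2),cv2.resize(b,(400,300))[:,:].copy() if 0 else cv2.copyMakeBorder(cv2.resize(b,(400,300)),0,0,0,240,0)]))
E
```

```text
t 15.43 tcp [0.5257 0.3363 0.2147] F [0.2 0.7 0. ] grip 0.0771 0.0 j [-0.41  0.45 -0.34  1.71  0.18  1.01 -2.32]
turn [ -0.16  -0.37 -12.55] then shift mm (after turn) [-73.2 380.8  24.7]
```

View pics/c4.png

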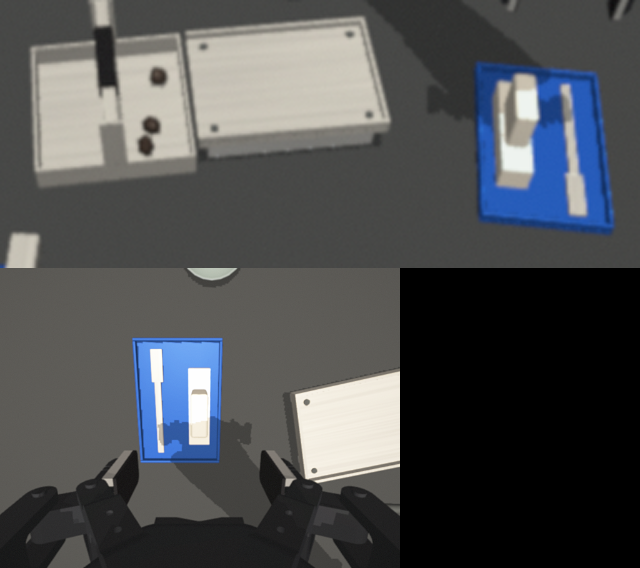

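The scraper stands in its tray with the spatula undisturbed, and all three chips lie in the pan at about (158,76), (151,124), (146,145). Next is the pan.

Request:
step_arm(moves=[{"rx": 0,"ry": 0,"rz": -6.3,"dx": 0,"dy": 0,"dz": 0,"gripper": 0.8},{"rx": 0,"ry": 0,"rz": -6.3,"dx": 0,"dy": 0,"dz": 0,"gripper": 0.8},{"rx": 0,"ry": 0,"rz": 0,"dx": -7.2,"dy": 38.1,"dz": 1.5,"gripper": 0.8},{"rx": 0,"ry": 0,"rz": 0,"dx": -7.2,"dy": 38.1,"dz": 1.5,"gripper": 0.8},{"rx": 0,"ry": 0,"rz": 0,"dx": -7.2,"dy": 38.1,"dz": 1.5,"gripper": 0.8},{"rx": 0,"ry": 0,"rz": 0,"dx": -7.2,"dy": 38.1,"dz": 1.5,"gripper": 0.8},{"rx": 0,"ry": 0,"rz": 0,"dx": -7.2,"dy": 38.1,"dz": 1.5,"gripper": 0.8},{"rx": 0,"ry": 0,"rz": 0,"dx": -7.2,"dy": 38.1,"dz": 1.5,"gripper": 0.8},{"rx": 0,"ry": 0,"rz": 0,"dx": -7.2,"dy": 38.1,"dz": 1.5,"gripper": 0.8},{"rx": 0,"ry": 0,"rz": 0,"dx": -7.2,"dy": 38.1,"dz": 1.5,"gripper": 0.8},{"rx": 0,"ry": 0,"rz": 0,"dx": -7.2,"dy": 38.1,"dz": 1.5,"gripper": 0.8},{"rx": 0,"ry": 0,"rz": 0,"dx": -7.2,"dy": 38.1,"dz": 1.5,"gripper": 0.8},{"rx": 0,"ry": 0,"rz": 0,"dx": 0,"dy": 0,"dz": 0,"gripper": 0.8},{"rx": 0,"ry": 0,"rz": 0,"dx": 0,"dy": 0,"dz": 0,"gripper": 0.8}])

```text
clock: 17.27
tcp_pos: [0.5624, -0.0499, 0.1944]
orientation: [-3.108, -0.45, 0.003]
contact_force: [0.4, 0.5, 0.2]
grip_width: 0.0769
gripper_force: 0.0
```

```bash
python3 go.py .563 -.0496 .091 16.6; python3 - <<'E'
from bench import r
import cv2,pickle
i=r.camera_info("wrist");im=r.grab_frame("wrist");cv2.imwrite("pics/w5.png",im);pickle.dump(i,open("w5.pkl","wb"))
E
```

```text
t 17.27 tcp [ 0.5624 -0.0499  0.1944] F [0.4 0.5 0.2] grip 0.0769 0.0 j [ 0.21  0.38 -0.29  1.86  0.13  0.92 -1.42]
turn [-0.08  0.1  -0.11] then shift mm (after turn) [  0.6  -0.2 103.4]
```

View pics/w5.png

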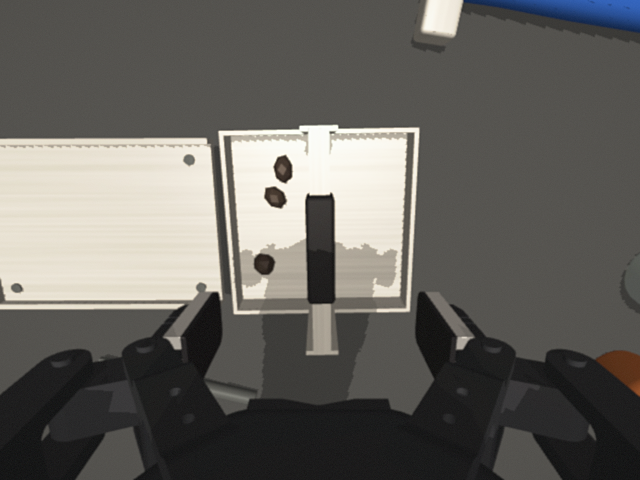

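The wrist view shows the chips well inside the pan ((283,168), (275,197), (264,264)), the black grip spanning (307,196) to (334,302), and the pan rim corners (219,131), (419,129), (410,310), (235,313).

```bash
python3 - <<'E'
from fit import *
wrist("w5.pkl")
h=.075;z=.028
A=[(h,h,z,(219,131)),(h,-h,z,(419,129)),(-h,-h,z,(410,310)),(-h,h,z,(235,313))]
B=[(.035,.009,.1,(307,196)),(.035,-.009,.1,(333,195)),(-.035,-.009,.1,(334,302)),(-.035,.009,.1,(308,302))]
fit("rim",{"wrist":A},[.563,-.05,.29]);fit("grip",{"wrist":B},[.563,-.05,.29])
E
```

```text
rim [ 0.5625 -0.0515  0.3061] deg 17.54 err [[-0.3, -0.2], [0.7, -2.0], [0.3, 1.4], [-0.8, 1.2]]
grip [ 0.5633 -0.0507  0.3023] deg 17.32 err [[-2.8, -1.6], [2.0, -1.0], [1.3, 2.4], [-1.1, 2.7]]
```

Request:
step_arm(moves=[{"rx": 0,"ry": 0,"rz": -0.8,"dx": 0.3,"dy": 1,"dz": 15,"gripper": 0.8},{"rx": 0,"ry": 0,"rz": 0,"dx": 0,"dy": 0,"dz": 25,"gripper": 0.8},{"rx": 0,"ry": 0,"rz": 0,"dx": 0,"dy": 0,"dz": 25,"gripper": 0.8},{"rx": 0,"ry": 0,"rz": 0,"dx": 0,"dy": 0,"dz": 23,"gripper": 0.8},{"rx": 0,"ry": 0,"rz": 0,"dx": 0,"dy": 0,"dz": 15,"gripper": 0.8},{"rx": 0,"ry": 0,"rz": 0,"dx": 0,"dy": 0,"dz": 0,"gripper": 0.4},{"rx": 0,"ry": 0,"rz": 0,"dx": 0,"dy": 0,"dz": 0,"gripper": 0},{"rx": 0,"ry": 0,"rz": 0,"dx": 0,"dy": 0,"dz": 0,"gripper": -0.4},{"rx": 0,"ry": 0,"rz": 0,"dx": 0,"dy": 0,"dz": 0,"gripper": -1},{"rx": 0,"ry": 0,"rz": 0,"dx": 0,"dy": 0,"dz": 0,"gripper": -1},{"rx": 0,"ry": 0,"rz": 0,"dx": 0,"dy": 0,"dz": 0,"gripper": -1},{"rx": 0,"ry": 0,"rz": 0,"dx": 0,"dy": 0,"dz": 0,"gripper": -1},{"rx": 0,"ry": 0,"rz": 0,"dx": 0,"dy": 0,"dz": 0,"gripper": -1}], grip_force=90)

```text
clock: 18.95
tcp_pos: [0.5643, -0.0515, 0.0935]
orientation: [3.106, 0.471, 0.003]
contact_force: [-1.3, 0.3, 6.5]
grip_width: 0.0167
gripper_force: 88.8
```

```bash
python3 go.py .563 -.051 .091 17.3
```

```text
t 18.95 tcp [ 0.5643 -0.0515  0.0935] F [-1.3  0.3  6.5] grip 0.0167 88.8 j [ 0.18  0.52 -0.26  1.93  0.2   0.72 -1.46]
turn [ 0.03 -0.09 -0.04] then shift mm (after turn) [-1.1 -0.9  2.5]
```

Request:
step_arm(moves=[{"rx": 0,"ry": 0,"rz": 0,"dx": 0,"dy": 0,"dz": -2,"gripper": -1},{"rx": 0,"ry": 0,"rz": 0,"dx": 0,"dy": 0,"dz": -4,"gripper": -1},{"rx": 0,"ry": 0,"rz": 0,"dx": 0,"dy": 0,"dz": -6,"gripper": -1},{"rx": 0,"ry": 0,"rz": 0,"dx": 0,"dy": 0,"dz": -9,"gripper": -1},{"rx": 0,"ry": 0,"rz": 0,"dx": 0,"dy": 0,"dz": -12,"gripper": -1},{"rx": 0,"ry": 0,"rz": 0,"dx": 0,"dy": 0,"dz": -12,"gripper": -1},{"rx": 0,"ry": 0,"rz": 0,"dx": 0,"dy": 0,"dz": -12,"gripper": -1},{"rx": 0,"ry": 0,"rz": 0,"dx": 0,"dy": 0,"dz": -12,"gripper": -1},{"rx": 0,"ry": 0,"rz": 0,"dx": 0,"dy": 0,"dz": -12,"gripper": -1},{"rx": 0,"ry": 0,"rz": 0,"dx": 0,"dy": 0,"dz": -12,"gripper": -1},{"rx": 0,"ry": 0,"rz": 0,"dx": 0,"dy": 0,"dz": -12,"gripper": -1},{"rx": 0,"ry": 0,"rz": 0,"dx": 0,"dy": 0,"dz": -12,"gripper": -1},{"rx": 0,"ry": 0,"rz": 0,"dx": 0,"dy": 0,"dz": -9,"gripper": -1},{"rx": 0,"ry": 0,"rz": 0,"dx": 0,"dy": 0,"dz": -6,"gripper": -1},{"rx": 0,"ry": 0,"rz": 0,"dx": 0,"dy": 0,"dz": -3,"gripper": -1},{"rx": 0,"ry": 0,"rz": 0,"dx": 0,"dy": 0,"dz": 0,"gripper": -1},{"rx": 0,"ry": 0,"rz": 0,"dx": 0,"dy": 0,"dz": 0,"gripper": -1},{"rx": 0,"ry": 0,"rz": 0,"dx": 0,"dy": 0,"dz": 0,"gripper": -1},{"rx": 0,"ry": 0,"rz": 0,"dx": 0,"dy": 0,"dz": 0,"gripper": -1}])

```text
clock: 21.32
tcp_pos: [0.5636, -0.0516, 0.2272]
orientation: [-3.106, -0.471, 0.001]
contact_force: [-0.8, 0.1, -3.5]
grip_width: 0.0168
gripper_force: 87.8
```

```bash
python3 go.py .563 -.051 .23 17.3; python3 - <<'E'
from bench import r
import cv2,numpy as np
o=r.get_obs();print(o["qvel"].round(4),o["moment"])
a=r.grab_frame("scene")[130:330,200:530];b=r.grab_frame("side")[100:400,180:440]
cv2.imwrite("pics/c6.png",np.hstack([cv2.copyMakeBorder(cv2.resize(a,(440,267),interpolation=2),0,148,0,0,0),cv2.resize(b,(360,415),interpolation=2)]))
E
```

```text
t 21.32 tcp [ 0.5636 -0.0516  0.2272] F [-0.8  0.1 -3.5] grip 0.0168 87.8 j [ 0.22  0.34 -0.3   1.83  0.12  0.98 -1.4 ]
turn [-0.01  0.02 -0.04] then shift mm (after turn) [-0.4 -0.7 -2.8]
[-0.0002 -0.0016  0.0004 -0.0004 -0.0012 -0.0009 -0.0003] [-0.01349865 -0.02509013 -0.01182511]
```

View pics/c6.png

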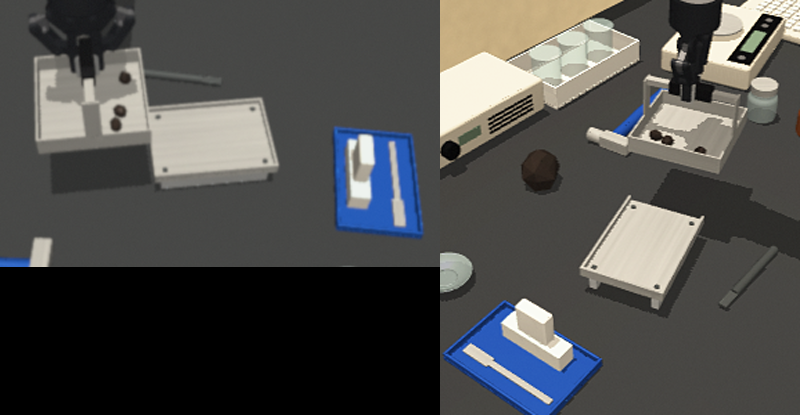

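The pan hangs level with the three chips in it ((125,77), (120,110), (116,124)) at about 13 cm, and the scraper stands in its tray.

```bash
python3 -c "
from bench import r
print(r.hand_in())"
```

```text
the job is handed in; nothing more can be done
None
```

I've handed the job in; the last pictures show all three chips in the pan, held level and still about 13 cm above the bench, with the scraper released upright in its blue tray, though the hand-in returned no verdict.

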